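Snap a power module into its carrier

TASK

Pick up the blue power module with the black flange and set it, flange down, between the two orange snap hooks of the grey carrier. Press it straight down until both hooks have clicked over its flange and it lies fully home and level, then let go and draw back; press firmly but never force it (more than 20 N would break the carrier), and leave the capacitor and the flux pot standing where they are.

Things in the scene. Friction and masses are not known exactly. Their poses are not given: they have to be found in the camera images.
- module_center (a point): power module, loose, upright, about 140 g, 41 mm tall, half-turn symmetric: black flange 60 (its x) x 54 (its y) x 5 mm, on it a blue block 30 (x) x 36 (y) x 36 mm tall. This point is its centre, 20.5 mm above the flange's underside. Grip the block across its 30 mm (along x); its upper 26 mm stay clear of everything, inside the carrier too.
- carrier: grey plastic carrier, origin at the centre of its underside, z up; floor 86 (x) x 78 (y) mm. The flange goes in with its 60 mm along carrier x between two end walls 65 mm apart (flared rims up to z = 32 mm), its 54 mm along y between the two hooks. Cannot turn, tilt or slide sideways; it rides on a stiff height slide (see carrier_seat). Over 20 N between module and carrier breaks it.
- carrier_seat (a point): centre of the carrier's ledges, 16 mm above its origin: the underside of a seated flange lies here. Pushed down with 3 to 6 N, the carrier sinks by 2 to 28 mm, different each time and not known beforehand, then stands on a firm rubber pad (12 N per mm); it stays down. So the height at which the hooks click and the module is home must be felt.
- hook_a_nose (a point): tip of the nose of one orange hook, 24 mm from the carrier's middle along +y, 8 mm above the seat. Springy arm 20 mm wide, swings outward. Nose: flat underside 6.5 mm above the seat (1.5 mm over a seated flange); above it a lead-in slope, up and out 30 degrees off vertical, to the hook's top 19 mm above the seat.
- hook_b_nose (a point): the same for the other hook, 24 mm along carrier -y. A flange lowered on centre first meets the slopes with its underside 11 to 15 mm above the seat; pressing it through both hooks takes about 7 to 12 N; then it drops free onto the ledges and the force falls, to rise again only at the ledges.
- big_cap_center (a point): centre of a dark blue capacitor can, 25 mm across, 44 mm tall, standing loose; leave it
- flux_pot_center (a point): centre of a cream plastic flux pot with lid, 38 mm across, 38 mm tall, standing loose; leave it

How it is judged:
On the way:
1. the module has been lifted off the bench (height (world z) of module_center above 0.045 m), for 0.1 s.
At the end, for the whole second after the job is handed in: the module lies on the carrier's ledges under both hooks: its centre 36.5 mm (-2, +2 mm) above the carrier's origin and within 4 mm of it sideways, level with the carrier within 0.05 rad, upright, lengthwise along the carrier within 0.1 rad, released (z of module_center in the frame of carrier between 0.0345 and 0.0385 m and horizontal distance between module_center and carrier below 0.004 m and angle between the z axis of module_center and the z axis of carrier, either way round below 0.05 rad and angle between the x axis of module_center and the x axis of carrier, either way round below 0.1 rad and angle between module_center's own z axis and vertical below 0.1 rad); the robot touches nothing.
It fails at once if the module is pressed on the carrier with more than 20 N (contact force between module and carrier above 20 N).
It fails at once if the capacitor is moved by more than 20 mm (distance of big_cap_center from where it was at the start of the episode above 0.02 m).
It fails at once if the flux pot is moved by more than 20 mm (distance of flux_pot_center from where it was at the start of the episode above 0.02 m).
It also fails if it takes over 40 s, if anything falls off the work surface, if the arm or the gripper's body presses on something with over 40 N, if the wrist force passes 120 N, or if a joint passes its speed limit or range.

ROBOT

A 6-joint arm with a two-finger parallel gripper is mounted at the origin on a cart in front of the work surface, level with it; the furniture and walls round the work are solid. World frame = base frame: x ahead of the robot, y to its left, z up, the work surface at z = 0. Lengths are in m, angles in rad, forces in N, time in s.
With the tool pointing down it reaches from about 0.3 to 0.75 m from the base axis. Payload 8.5 kg.
Tool frame: the origin (TCP) lies midway between the tips of the shut fingers; the grasp point (between the pads) lies 19 mm behind it (r.grip_depth is the distance from the TCP to the grasp point, in m); x points along the fingers, y is the direction in which the jaws open and shut, and the axes are right-handed (so a half turn about x gives the same grasp; the last joint's range is limited). The gripper opens to 88 mm and grips with 3 to 60 N. Pads are 18 mm wide; open, the fingers measure 123 mm over their backs; the gripper's body (75 mm by 187 mm) begins 45 mm behind the grasp point.
Start: joints at [-1.447, 0.381, 1.297, -0, 1.464, -0.215], TCP at [0.183, -0.519, 0.239] pointing down, gripper open.
Joint ranges: [-3.11, 3.11], [-0.89, 2.33], [0.22, 2.48], [-1.42, 4.56], [0.17, 2.85], [-2.88, 2.88]. Speed limits (rad/s): [2.39, 2.39, 3.14, 3.14, 3.14, 3.14].

INTERFACE

Orientations are given as a unit quaternion [x, y, z, w].
In Python, from bench import r, eyes, order gives the robot as it stands.
- The arm moves only by the tool step_arm, never from a script. Its argument "moves" is a list of rows, each a list of 6 numbers: the shift along the tool's x, y, z in cm, then the turn, a rotation vector about the tool's x, y, z in rad. A call has 1 to 5 rows; each row is the pose to reach, as a shift and turn from the pose measured when the call began, along the tool's axes at that moment; what a row does not reach only later rows make up. A row lasts 1/8 s, in which the tool goes at most 62.5 mm and 10.7 degrees, less where a joint would pass 70% of its speed; a pose out of reach is approached as far as the arm can. A call with a gripper value outside its range is refused whole. "jaw" is the gripper's target within -1 to 1 (fully open at 1, half-way at 0, shut at -1), set as the call begins (left out, the last holds). The fingers move at their own pace and stop on an object; "grip_force" is the grip in N (left out, the last holds). Time passes only in rows, so rows that repeat a pose let the fingers close. It gives the time, the measured TCP pose, the force and the opening at its end, in the units of the state.
- r.sense(): the state, without advancing time (a new reading comes with each control period).
- eyes.get_image(name): name is "side" or "top" or "wrist"; returns a dict with "frame" (400x640x3 uint8, red, green, blue), "fx", "fy", "cx", "cy" (pixels), "world_to_cam" (4x4, takes a point from world to camera coordinates). Camera axes: x right, y up, looking along -z (the intrinsics and any distortion apply to the point x, -y, -z); pixel columns grow to the right and rows downward; lengths in m; the calibration is good to about 2 mm. A picture is of the moment at which its call begins. There is no depth.
- order.hand_in(): hands the job in, once; it reports no verdict.
The state is a dict: "time_s": time; "joints": joint angles; "joint_vel": joint speeds; "joint_torque": joint torques, N m; "tool_pos": TCP position; "eef_rot": TCP orientation; "contact_force": force on the tool from outside, world axes, zero at the start; "torque": the same for the moment, N m; "grip_width": opening from 0.0 (shut) to 1.0 (fully open).
Only numpy, scipy, OpenCV 4.12 (cv2) and the standard library are available. Lean on these libraries where they do the work, as an engineer would, in place of code of your own. Each camera call takes 0.05 s, during which the arm holds its last target.

## Working session

There is one attempt and no reset: what is moved stays moved. The work goes in short steps, Python scripts to look and compute and a tool call to move; the robot and the scene stay as the last step left them, time stands still between calls to the robot, and variables do not carry over. Pictures are saved under pics/ and viewed, and the job is handed in when it is done.

Besides the shell and the picture viewer there is one more tool, called after ">>>" as a command line: name --pt "numbers of a row" for each row, then --argument value for the rest. step_arm: Moves the arm, as the interface text tells. Its arguments: {"type":"object","properties":{"moves":{"type":"array","items":{"type":"array","items":{"type":"number"}}},"jaw":{"type":"number"},"grip_force":{"type":"number"}},"required":["moves"]}

```bash
ls; mkdir -p pics
python3 - <<'E'
from bench import r, eyes, order
import cv2, numpy as np
for n in ["side","top","wrist"]:
    d=eyes.get_image(n)
    cv2.imwrite(f"pics/{n}0.png",d["frame"][:,:,::-1])
    print(n,d["fx"],d["fy"],d["cx"],d["cy"],[k for k in d]);print(np.round(d["world_to_cam"],3).tolist())
print(r.sense())
E
```

```text
pics
side 479.67960593540755 479.67960593540755 323.0517101491943 198.32397052044033 ['frame', 'fx', 'fy', 'cx', 'cy', 'world_to_cam']
[[0.982, 0.189, 0.024, -0.491], [-0.117, 0.495, 0.861, 0.084], [0.151, -0.848, 0.508, -1.315], [0.0, 0.0, 0.0, 1.0]]
top 438.3821455072953 438.3821455072953 318.0144180363787 195.77094631391904 ['frame', 'fx', 'fy', 'cx', 'cy', 'world_to_cam']
[[0.012, -1.0, 0.023, -0.254], [0.995, 0.014, 0.094, -0.54], [-0.094, 0.022, 0.995, -0.897], [0.0, 0.0, 0.0, 1.0]]
wrist 312.83826691386565 312.83826691386565 319.00239013064373 198.68476277501233 ['frame', 'fx', 'fy', 'cx', 'cy', 'world_to_cam']
[[0.333, -0.943, -0.001, -0.55], [0.905, 0.32, -0.282, 0.04], [0.266, 0.093, 0.959, -0.39], [0.0, 0.0, 0.0, 1.0]]
{'time_s': 0.15, 'joints': array([-1.44728289e+00,  3.81058786e-01,  1.29800925e+00, -1.34628147e-05,
        1.46358252e+00, -2.15309231e-01]), 'joint_vel': array([-1.60759209e-06, -1.56126923e-03, -1.37639844e-03, -7.95437613e-04,
        3.43033845e-04, -2.44957837e-04]), 'joint_torque': array([ 4.18971913e-04, -4.38086236e+01, -2.24609900e+01,  7.12843495e-02,
        3.43502825e-02, -9.14367138e-05]), 'tool_pos': array([ 0.18277213, -0.51853322,  0.23829628]), 'eef_rot': array([ 0.69699622,  0.11959405, -0.69697136,  0.11884635]), 'contact_force': array([-0.64614055, -0.09246461, -0.23881052]), 'torque': array([-0.00593384, -0.04128495, -0.00769676]), 'grip_width': 1.000647223311645}
```

View pics/top0.png

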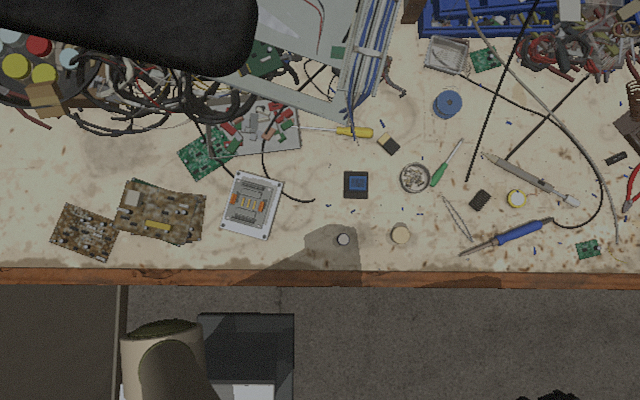

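View pics/side0.png

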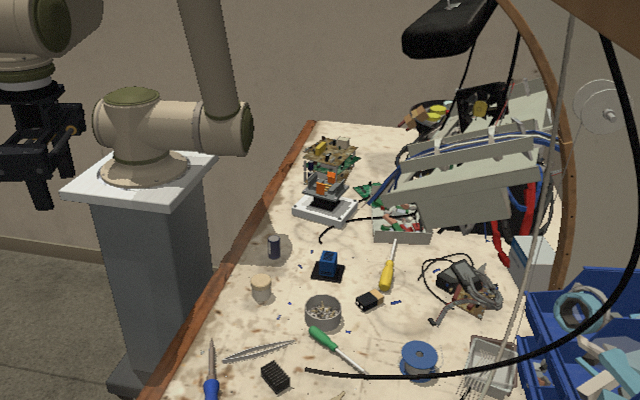

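View pics/wrist0.png

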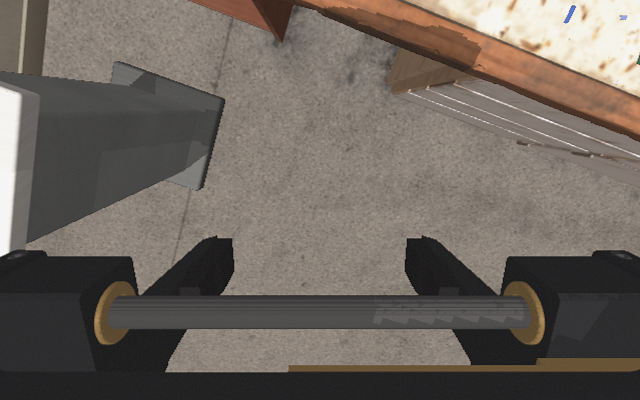

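Top view: module at about (356,185), carrier with orange hooks at (249,205), capacitor at (343,239), flux pot at (401,234). Now I'll zoom in.

Run:
```python
import cv2, numpy as np
t=cv2.imread("pics/top0.png"); s=cv2.imread("pics/side0.png")
a=cv2.resize(t[160:260,210:310],None,fx=5,fy=5,interpolation=cv2.INTER_NEAREST)
cv2.imwrite("pics/z_top_car.png",a)
cv2.imwrite("pics/z_top_mod.png",cv2.resize(t[160:220,320:400],None,fx=8,fy=8,interpolation=cv2.INTER_NEAREST))
cv2.imwrite("pics/z_side.png",cv2.resize(s[125:235,270:400],None,fx=5,fy=5,interpolation=cv2.INTER_NEAREST))
cv2.imwrite("pics/z_sidemod.png",cv2.resize(s[230:300,290:370],None,fx=8,fy=8,interpolation=cv2.INTER_NEAREST))
```

```text
(no output)
```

View pics/z_top_car.png

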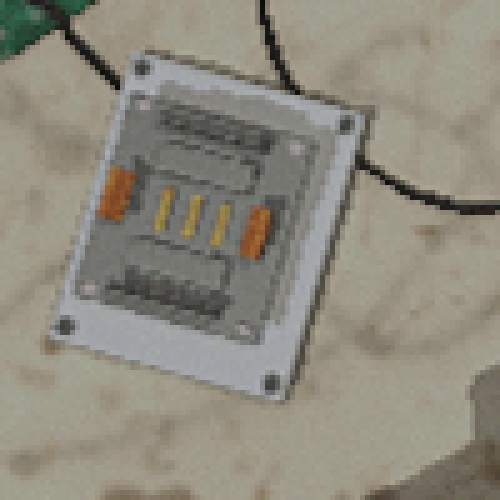

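View pics/z_top_mod.png

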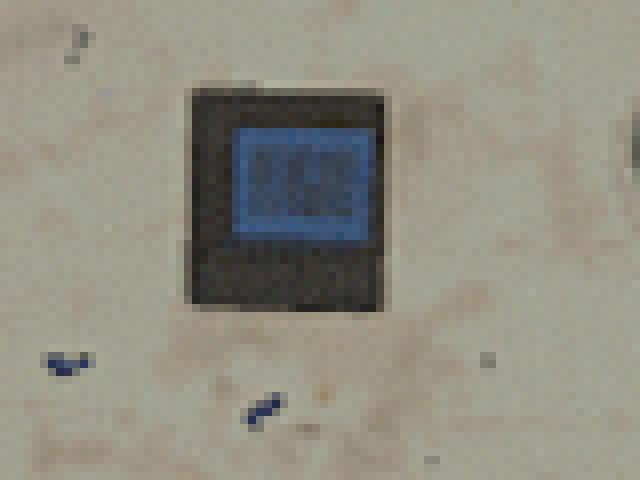

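View pics/z_side.png

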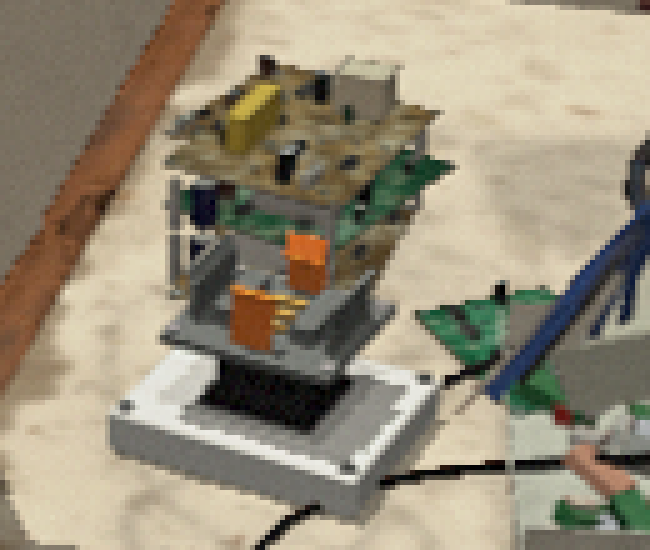

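View pics/z_sidemod.png

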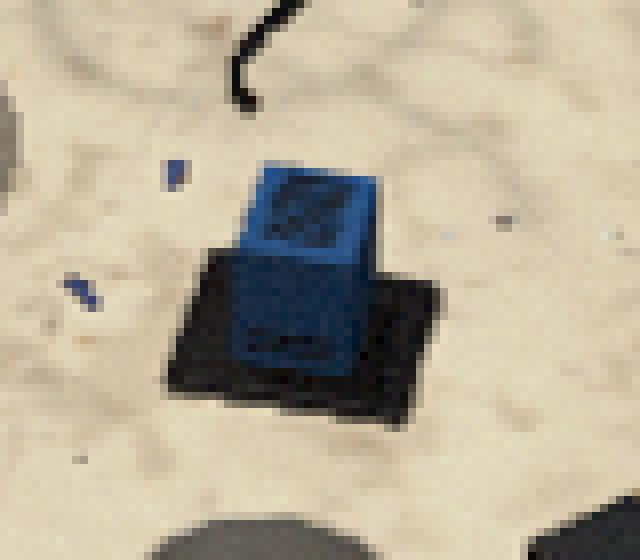

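```bash
cat > h.py <<'E'
import cv2, numpy as np
from bench import r, eyes, order
def ray(d,uv):
    W=np.array(d["world_to_cam"]);R=W[:3,:3];o=-R.T@W[:3,3]
    v=R.T@np.array([(uv[0]-d["cx"])/d["fx"],-(uv[1]-d["cy"])/d["fy"],-1.]);return o,v/np.linalg.norm(v)
def onz(d,uv,z):
    o,v=ray(d,uv);return o+v*(z-o[2])/v[2]
def proj(d,p):
    W=np.array(d["world_to_cam"]);c=W[:3,:3]@np.array(p)+W[:3,3]
    return np.array([d["cx"]+d["fx"]*c[0]/-c[2],d["cy"]-d["fy"]*c[1]/-c[2]])
def tri(d1,u1,d2,u2):
    A=[];b=[]
    o1,v1=ray(d1,u1);o2,v2=ray(d2,u2)
    t=np.linalg.lstsq(np.c_[v1,-v2],o2-o1,rcond=None)[0]
    p,q=o1+t[0]*v1,o2+t[1]*v2
    return (p+q)/2,np.linalg.norm(p-q)
def blobs(m,roi,amin=10):
    z=np.zeros_like(m);x0,y0,x1,y1=roi;z[y0:y1,x0:x1]=m[y0:y1,x0:x1]
    n,l,s,c=cv2.connectedComponentsWithStats(z)
    return [(int(s[i,4]),c[i],l==i) for i in range(1,n) if s[i,4]>=amin]
E
python3 - <<'E'
from h import *
np.set_printoptions(precision=4,suppress=True)
D={n:eyes.get_image(n) for n in ["top","side"]}
for n in D:
    hsv=cv2.cvtColor(D[n]["frame"],cv2.COLOR_RGB2HSV)
    D[n]["or"]=cv2.inRange(hsv,(5,150,120),(17,255,255)); D[n]["bl"]=cv2.inRange(hsv,(98,110,60),(118,255,255))
    D[n]["hsv"]=hsv
for n,roi in [("top",(220,180,275,225)),("side",(300,150,350,200))]:
    for a,c,m in blobs(D[n]["or"],roi):
        ys,xs=np.where(m); print(n,"or",a,c,cv2.minAreaRect(np.c_[xs,ys].astype(np.float32)),xs.min(),xs.max(),ys.min(),ys.max())
T=D["top"]
for a,c,m in blobs(cv2.morphologyEx(T["bl"],cv2.MORPH_CLOSE,np.ones((5,5))),(335,165,380,210)):
    ys,xs=np.where(m);rc=cv2.minAreaRect(np.c_[xs,ys].astype(np.float32)); print("blue",a,c,rc,onz(T,rc[0],.041))
    b=cv2.boxPoints(rc);print([onz(T,p,.041)[:2] for p in b])
dark=cv2.inRange(T["hsv"],(0,0,0),(180,255,95))|T["bl"]
for a,c,m in blobs(dark,(335,165,380,210),100):
    ys,xs=np.where(m);rc=cv2.minAreaRect(np.c_[xs,ys].astype(np.float32)); print("flange",a,c,rc)
    b=cv2.boxPoints(rc);P=np.array([onz(T,p,.005)[:2] for p in b]);print(P,P.mean(0))
S=D["side"]
for a,c,m in blobs(S["bl"],(310,240,350,290)):
    ys,xs=np.where(m);print("side blue",a,c,xs.min(),xs.max(),ys.min(),ys.max())
for n,uv in (("cap",(343,239)),("pot",(401,234))): print(n,onz(T,uv,.04))
E
```

```text
top or 40 [232.7 198.4] ((232.6999969482422, 198.4000244140625), (4.110960960388184, 9.17060375213623), 18.434947967529297) 230 235 194 203
top or 33 [260.7576 206.0606] ((260.7353210449219, 206.05885314941406), (3.395498752593994, 8.973817825317383), 14.03624439239502) 258 263 202 210
side or 71 [330.8592 176.4366] ((331.0, 177.0), (10.0, 8.0), 90.0) 327 335 172 182
side or 11 [319.6364 183.0909] ((319.4808044433594, 183.0961456298828), (7.2562971115112305, 1.17669677734375), 11.309932708740234) 316 323 182 184
side or 67 [320.2985 189.3284] ((320.2799987792969, 189.5399932861328), (7.778174877166748, 8.626703262329102), 8.130102157592773) 316 324 185 194
blue 204 [356.4853 182.3529] ((357.0, 182.5), (13.0, 16.0), 90.0) [ 0.5711 -0.3282  0.041 ]
[array([ 0.5846, -0.3113]), array([ 0.5851, -0.3449]), array([ 0.5577, -0.345 ]), array([ 0.5572, -0.3114])]
flange 627 [355.3828 184.9234] ((355.0, 184.5), (27.0, 24.0), 90.0)
[[ 0.6005 -0.3015]
 [ 0.6013 -0.354 ]
 [ 0.5421 -0.354 ]
 [ 0.5414 -0.3019]] [ 0.5713 -0.3278]
side blue 280 [327.6    261.7107] 319 336 251 276
side blue 11 [324.4545 274.5455] 320 329 274 275
cap [ 0.4531 -0.2996  0.04  ]
pot [ 0.4648 -0.4202  0.04  ]
```

Run:
```python
from h import *
np.set_printoptions(precision=4,suppress=True)
T=eyes.get_image("top");S=eyes.get_image("side")
cv2.imwrite("pics/zt.png",cv2.resize(T["frame"][175:235,220:285,::-1],None,fx=10,fy=10,interpolation=cv2.INTER_CUBIC))
cv2.imwrite("pics/zs.png",cv2.resize(S["frame"][165:215,295:360,::-1],None,fx=12,fy=12,interpolation=cv2.INTER_CUBIC))
for u,v in (((262.4,228),(302.4,192.4)),((274,187),(338,199))): print(tri(T,u,S,v))
```

```text
(array([ 0.4749, -0.1345,  0.0601]), np.float64(0.00310024590967663))
(array([ 0.5594, -0.1563,  0.0663]), np.float64(0.006181375245154235))
```

View pics/zt.png

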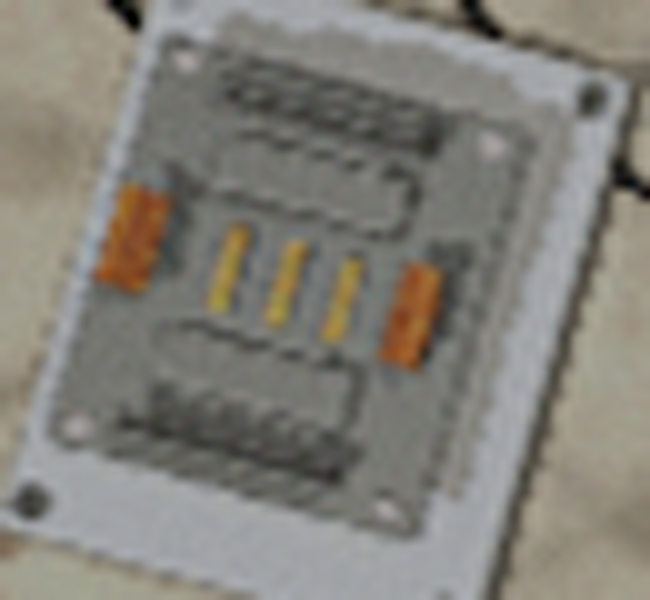

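View pics/zs.png

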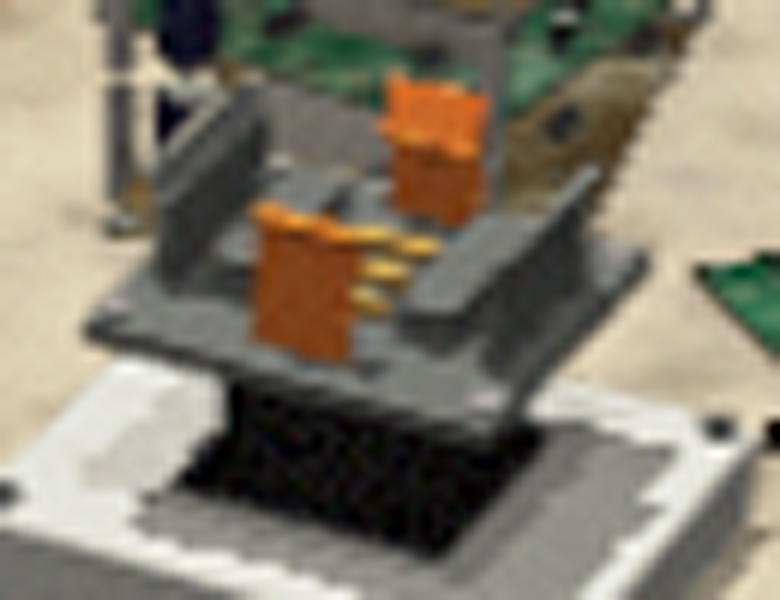

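Run:
```python
from h import *
np.set_printoptions(precision=4,suppress=True)
T=eyes.get_image("top");S=eyes.get_image("side")
t=lambda x,y:(220+(x+.5)/10-.5,175+(y+.5)/10-.5)
s=lambda x,y:(295+(x+.5)/12-.5,165+(y+.5)/12-.5)
print("pins",tri(T,t(388,510),S,s(115,302)),tri(T,t(492,145),S,s(490,398)))
print("+x+y corner",tri(T,t(172,38),S,s(648,250)) )
print("-x-y corner",tri(T,t(418,535),S,s(88,322)))
print("+x-y corner",tri(T,t(528,125),S,s(515,408)))
for z in (.05,.055,.06,.065,.07):
    P=[onz(T,t(*q),z) for q in ((187,60),(492,145),(77,430),(388,510))]
    a=np.array(P); 
    H=[onz(T,q,z+.029) for q in ((232.7,198.4),(260.75,206.06))]
    d=H[0]-H[1]
    C=[onz(T,t(*q),z) for q in ((170,38),(528,125),(418,535),(50,432))]
    print(z,"pins c",a.mean(0)[:2],"dx",np.linalg.norm(a[0]-a[2]),np.linalg.norm(a[1]-a[3]),"dy",np.linalg.norm(a[0]-a[1]),np.linalg.norm(a[2]-a[3]),
     "hook c",((H[0]+H[1])/2)[:2],np.linalg.norm(d),"yaw",np.arctan2(-d[0],d[1]),np.arctan2(*( (a[0]+a[1]-a[2]-a[3])[[1,0]])), "corn",np.mean(C,0)[:2],np.linalg.norm(C[0]-C[3]),np.linalg.norm(C[1]-C[2]),np.linalg.norm(C[0]-C[1]),np.linalg.norm(C[2]-C[3]))
```

```text
pins (array([ 0.4785, -0.1269,  0.0635]), np.float64(0.0006472705399891871)) (array([ 0.5536, -0.1459,  0.0631]), np.float64(0.0025901207658736557))
+x+y corner (array([ 0.5743, -0.0805,  0.0621]), np.float64(0.0018636188026620445))
-x-y corner (array([ 0.474 , -0.1328,  0.0617]), np.float64(0.001611747791782337))
+x-y corner (array([ 0.5585, -0.1531,  0.0656]), np.float64(0.004524092340284791))
0.05 pins c [ 0.5242 -0.1036] dx 0.0790848073243298 0.0777635867356161 dy 0.06524572218318178 0.06559709713035104 hook c [ 0.5237 -0.1046] 0.05774541840080961 yaw -0.2538823052843195 -0.25604170113328417 corn [ 0.525  -0.1047] 0.08438880025702761 0.08701516534396085 0.07592065154464543 0.07806318852585493
0.055 pins c [ 0.5238 -0.1042] dx 0.07864529052243298 0.07733141266701268 dy 0.06488311661933692 0.06523253878697399 hook c [ 0.5233 -0.1053] 0.0574138069893147 yaw -0.25388230528432054 -0.2560417011332841 corn [ 0.5246 -0.1054] 0.08391980631419896 0.08653157527802487 0.0754987196579307 0.07762934940899331
0.06 pins c [ 0.5234 -0.1049] dx 0.07820577372053611 0.07689923859840936 dy 0.06452051105549203 0.06486798044359697 hook c [ 0.5229 -0.106 ] 0.057082195577819725 yaw -0.25388230528431976 -0.2560417011332846 corn [ 0.5242 -0.106 ] 0.08345081237137032 0.0860479852120889 0.07507678777121593 0.07719551029213176
0.065 pins c [ 0.5231 -0.1056] dx 0.07776625691863918 0.07646706452980605 dy 0.06415790549164711 0.06450342210021992 hook c [ 0.5225 -0.1067] 0.05675058416632479 yaw -0.2538823052843189 -0.25604170113328456 corn [ 0.5239 -0.1067] 0.08298181842854169 0.08556439514615295 0.07465485588450115 0.07676167117527019
0.07 pins c [ 0.5227 -0.1063] dx 0.07732674011674236 0.07603489046120263 dy 0.06379529992780225 0.0641388637568429 hook c [ 0.5221 -0.1074] 0.05641897275482984 yaw -0.25388230528432004 -0.2560417011332847 corn [ 0.5235 -0.1074] 0.082512824485713 0.08508080508021697 0.07423292399778639 0.07632783205840858
```

```bash
cat >> h.py <<'E'
from scipy.spatial.transform import Rotation as Ro
np.set_printoptions(precision=4,suppress=True)
def row(pos,jawyaw):
    """row to reach TCP pos, tool x down, tool y at jawyaw (mod pi)"""
    s=r.sense();R0=Ro.from_quat(s["eef_rot"]);best=None
    for k in (0,np.pi):
        y=np.array([np.cos(jawyaw+k),np.sin(jawyaw+k),0]);x=np.array([0,0,-1.])
        R=Ro.from_matrix(np.c_[x,y,np.cross(x,y)]);rv=(R0.inv()*R).as_rotvec()
        if best is None or np.linalg.norm(rv)<np.linalg.norm(best): best=rv
    d=R0.inv().apply(np.array(pos)-s["tool_pos"])*100
    return d,best
E
python3 - <<'E'
from h import *
s=r.sense();print(Ro.from_quat(s["eef_rot"]).as_matrix())
print(row((.571,-.328,.15),0.01))
E
```

```text
[[-0.0001  0.3323 -0.9432]
 [ 0.0001 -0.9432 -0.3323]
 [-1.     -0.0002  0.    ]]
(array([  8.8697,  -5.0808, -42.9533]), array([-1.242 , -0.0001,  0.0001]))
```

>>> step_arm --pt "1 -1 -6 -0.18 0 0" --pt "2.5 -2 -12 -0.36 0 0" --pt "4 -3 -18 -0.54 0 0" --pt "6 -3.5 -24 -0.72 0 0" --pt "7 -4 -30 -0.9 0 0" --jaw 1 --grip_force 45

```text
time_s: 1.08
tool_pos: [0.4539, -0.3801, 0.1678]
eef_rot: [-0.575, -0.412, 0.575, -0.412]
contact_force: [0.2, -1.2, 0.3]
grip_width: 0.994
```

Run:
```python
from h import *
s=r.sense();print(s["joints"],s["tool_pos"],s["time_s"]);print(row((.571,-.328,.14),0.01))
```

```text
[-0.8969  0.511   1.2911 -0.      1.3405 -0.5706] [ 0.4539 -0.3801  0.1678] 1.075
(array([ 2.7809,  9.4236, -8.6859]), array([-0.3363, -0.0006,  0.0007]))
```

>>> step_arm --pt "1.5 4.7 -4.3 -0.17 0 0" --pt "2.8 9.4 -8.7 -0.336 0 0" --pt "2.8 9.4 -8.7 -0.336 0 0"

```text
time_s: 1.45
tool_pos: [0.5732, -0.3252, 0.1382]
eef_rot: [0.496, 0.505, -0.496, 0.503]
contact_force: [-0.2, 0.7, 0.7]
grip_width: 1.001
```

Run:
```python
from h import *
W=eyes.get_image("wrist");cv2.imwrite("pics/w1.png",W["frame"][:,:,::-1])
s=r.sense();print(s["tool_pos"],s["time_s"],s["contact_force"]);print(row((.571,-.328,.05),0.01))
print(np.array(W["world_to_cam"]), proj(W,(.571,-.328,.041)))
```

```text
[ 0.5724 -0.3261  0.1387] 1.5 [-0.0872 -0.0431 -1.1706]
(array([ 8.8658, -0.1301,  0.1985]), array([ 0.0019, -0.0017,  0.0015]))
[[ 0.9999  0.0154 -0.0025 -0.5675]
 [-0.0155  0.96   -0.2795  0.3323]
 [-0.0019  0.2795  0.9601 -0.2019]
 [ 0.      0.      0.      1.    ]] [316.9114 202.2282]
```

View pics/w1.png

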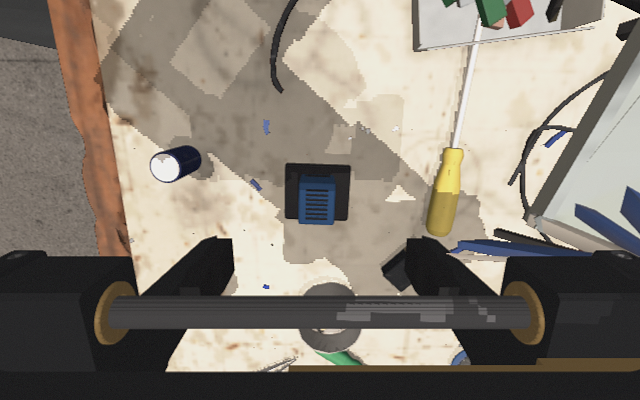

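Run:
```python
from h import *
W=eyes.get_image("wrist")
f=W["frame"][150:240,270:370];cv2.imwrite("pics/w1z.png",cv2.resize(f[:,:,::-1],None,fx=7,fy=6.6,interpolation=cv2.INTER_NEAREST))
hsv=cv2.cvtColor(W["frame"],cv2.COLOR_RGB2HSV)
bl=cv2.morphologyEx(cv2.inRange(hsv,(95,100,40),(120,255,255)),cv2.MORPH_CLOSE,np.ones((5,5)))
for a,c,m in blobs(bl,(270,150,370,240),100):
    ys,xs=np.where(m);rc=cv2.minAreaRect(np.c_[xs,ys].astype(np.float32));print(a,c,rc,xs.min(),xs.max(),ys.min(),ys.max())
    for y in range(ys.min(),ys.max()+1,6): q=xs[ys==y];print(y,q.min(),q.max())
blk=bl|cv2.inRange(hsv,(0,0,0),(180,255,60))
```

```text
1729 [317.0249 198.7212] ((317.0528564453125, 198.01974487304688), (37.083499908447266, 49.14723587036133), 2.045408248901367) 299 336 173 223
173 303 305
179 301 334
185 299 336
191 299 335
197 299 335
203 299 335
209 299 335
215 299 334
221 300 333
```

View pics/w1z.png

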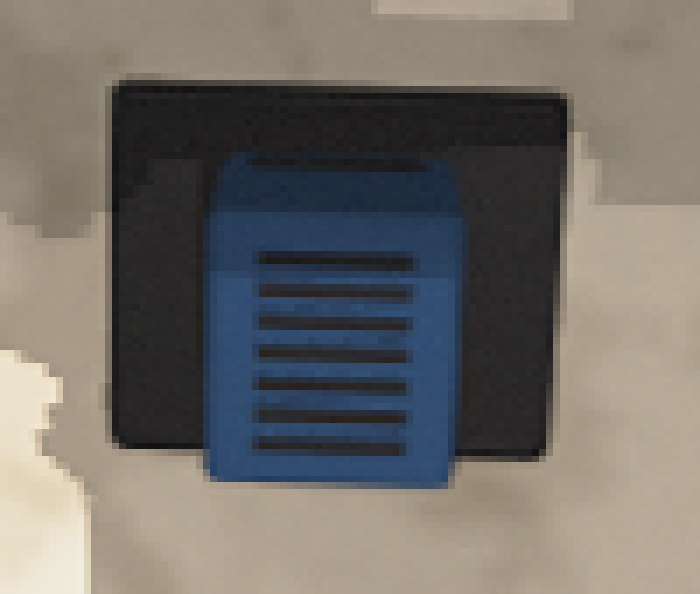

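Run:
```python
from h import *
W=eyes.get_image("wrist")
g=lambda x,y:(270+x/7-.5,150+y/6.6-.5)
C=np.array([onz(W,g(*q),.041)[:2] for q in ((210,210),(464,212),(453,489),(206,482))])
print(C,C.mean(0),[np.linalg.norm(C[i]-C[i-1]) for i in range(4)])
F=np.array([onz(W,g(*q),.005)[:2] for q in ((113,85),(568,97),(548,460),(113,447))])
print(F,F.mean(0),[np.linalg.norm(F[i]-F[i-1]) for i in range(4)])
for Q in (C,F): d=Q[1]-Q[0]+Q[2]-Q[3]; e=Q[0]-Q[3]+Q[1]-Q[2]; print(np.arctan2(d[1],d[0]),np.arctan2(-e[0],e[1]))
```

```text
[[ 0.5548 -0.3131]
 [ 0.584  -0.313 ]
 [ 0.5836 -0.349 ]
 [ 0.5541 -0.3484]] [ 0.5691 -0.3309] [np.float64(0.03532839983363015), np.float64(0.029176978613502266), np.float64(0.03600591160272388), np.float64(0.02951349963879896)]
[[ 0.5401 -0.304 ]
 [ 0.5991 -0.305 ]
 [ 0.5984 -0.3581]
 [ 0.5391 -0.3567]] [ 0.5692 -0.331 ] [np.float64(0.0527306047460521), np.float64(0.058969909894767344), np.float64(0.053029077912440804), np.float64(0.059332764164753166)]
-0.009319917216566491 -0.01579323150257805
-0.01995888384575512 -0.016097111813627694
```

Run:
```python
from h import *
print(row((.5695,-.3305,.019),-.016), r.sense()["tool_pos"])
```

```text
(array([12.0852, -0.0779,  0.2427]), array([ 0.0246, -0.0006,  0.001 ])) [ 0.5704 -0.3281  0.1399]
```

>>> step_arm --pt "1 -0.08 0.24 0.025 0 0" --pt "5 -0.08 0.24 0.025 0 0" --pt "9 -0.08 0.24 0.025 0 0" --pt "12.1 -0.08 0.24 0.025 0 0" --pt "12.1 -0.08 0.24 0.025 0 0"

```text
time_s: 2.22
tool_pos: [0.5675, -0.3307, 0.0168]
eef_rot: [-0.504, -0.497, 0.505, -0.493]
contact_force: [0.5, -0.5, -0.1]
grip_width: 0.998
```

Run:
```python
from h import *
W=eyes.get_image("wrist");cv2.imwrite("pics/w2.png",W["frame"][:,:,::-1])
print(row((.5695,-.3305,.019),-.016), r.sense()["tool_pos"],r.sense()["contact_force"])
```

```text
(array([-0.0199,  0.0957, -0.0762]), array([-0.0027, -0.0012,  0.0019])) [ 0.5685 -0.3312  0.0188] [ 0.5428 -0.7753  0.2924]
```

View pics/w2.png

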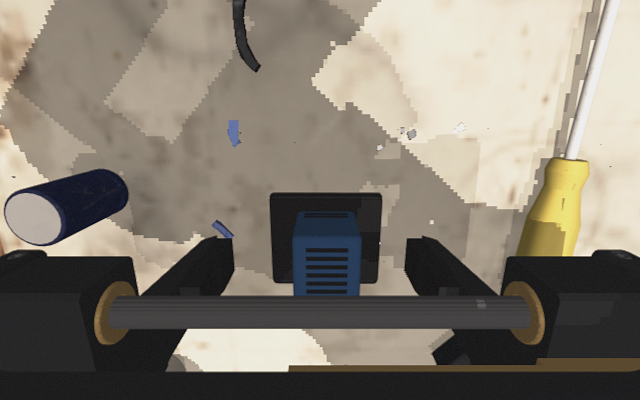

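>>> step_arm --pt "0 0.1 -0.05 0 0 0" --pt "0 0.1 -0.05 0 0 0" --pt "0 0.1 -0.05 0 0 0" --pt "0 0.1 -0.05 0 0 0" --pt "0 0.1 -0.05 0 0 0" --jaw -1 --grip_force 45

```text
time_s: 2.9
tool_pos: [0.5696, -0.3307, 0.0189]
eef_rot: [-0.504, -0.496, 0.505, -0.495]
contact_force: [-0.4, 0.8, 0.8]
grip_width: 0.455
```

>>> step_arm --pt "0 0 0 0 0 0" --pt "0 0 0 0 0 0"

```text
time_s: 3.15
tool_pos: [0.5696, -0.3307, 0.0189]
eef_rot: [-0.505, -0.496, 0.505, -0.495]
contact_force: [0.1, -0.3, 0.0]
grip_width: 0.338
```

>>> step_arm --pt "-1 0 0 0 0 0" --pt "-4 0 0 0 0 0" --pt "-9 0 0 0 0 0" --pt "-14 0 0 0 0 0" --pt "-15 0 0 0 0 0"

```text
time_s: 3.78
tool_pos: [0.5707, -0.3315, 0.1732]
eef_rot: [0.505, 0.494, -0.505, 0.497]
contact_force: [0.1, -0.2, -1.8]
grip_width: 0.336
```

```bash
python3 - <<'E'
from h import *
T=eyes.get_image("top");S=eyes.get_image("side")
cv2.imwrite("pics/t3.png",T["frame"][:,:,::-1]);cv2.imwrite("pics/s3.png",S["frame"][:,:,::-1])
print(tri(T,(158,225),S,(321,148)))
for q in ((204,242),(207,195)): print([onz(T,q,z) for z in (.0,.06,.1)])
s=r.sense();print(s["tool_pos"],s["grip_width"],s["contact_force"])
print(row((.523,-.1055,.165),-.255))
E
python3 -c "
import cv2
s=cv2.imread('pics/s3.png');cv2.imwrite('pics/s3z.png',cv2.resize(s[60:310,200:420],None,fx=2.4,fy=2.4))"
```

```text
(array([0.478 , 0.0675, 0.0819]), np.float64(0.0033515661006031164))
[array([ 0.4432, -0.0046,  0.    ]), array([ 0.444 , -0.0187,  0.06  ]), array([ 0.4445, -0.028 ,  0.1   ])]
[array([ 0.5444, -0.0075,  0.    ]), array([ 0.5388, -0.0213,  0.06  ]), array([ 0.535 , -0.0306,  0.1   ])]
[ 0.5699 -0.3309  0.1698] 0.33532070990303725 [ 0.7287  0.468  -1.6751]
(array([  0.4851,  -5.1123, -22.4502]), array([ 0.2364, -0.    ,  0.0005]))
```

View pics/s3z.png

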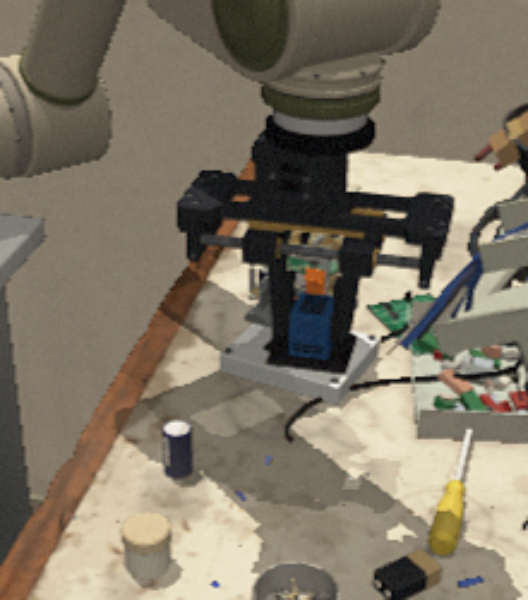

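View pics/t3.png

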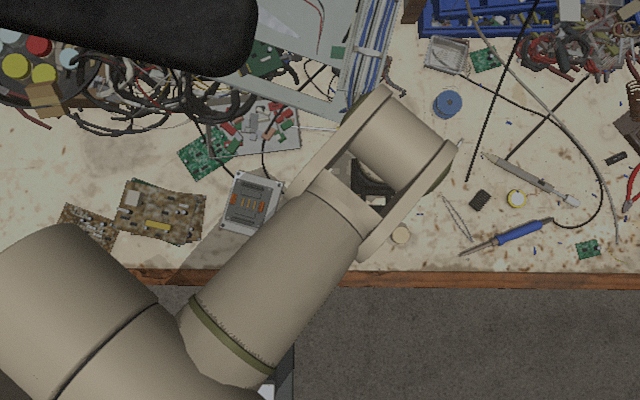

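>>> step_arm --pt "0 -1 -4 0.08 0 0" --pt "0 -2.5 -8 0.16 0 0" --pt "0 -4 -11 0.236 0 0" --pt "0 -4.5 -13 0.236 0 0" --pt "0 -4.5 -13 0.236 0 0"

```text
time_s: 4.5
tool_pos: [0.5273, -0.1993, 0.1692]
eef_rot: [-0.559, -0.434, 0.559, -0.433]
contact_force: [1.4, -0.2, -1.2]
grip_width: 0.334
```

Run:
```python
from h import *
W=eyes.get_image("wrist");cv2.imwrite("pics/w3.png",W["frame"][:,:,::-1])
s=r.sense();print(s["tool_pos"],s["grip_width"],s["contact_force"],s["time_s"])
print(row((.523,-.1055,.165),-.255))
```

```text
[ 0.5277 -0.2003  0.1693] 0.33848480728554414 [-0.3729 -0.172  -1.0992] 4.55
(array([ 0.4369, -2.8256, -9.0643]), array([0.002, 0.   , 0.001]))
```

View pics/w3.png

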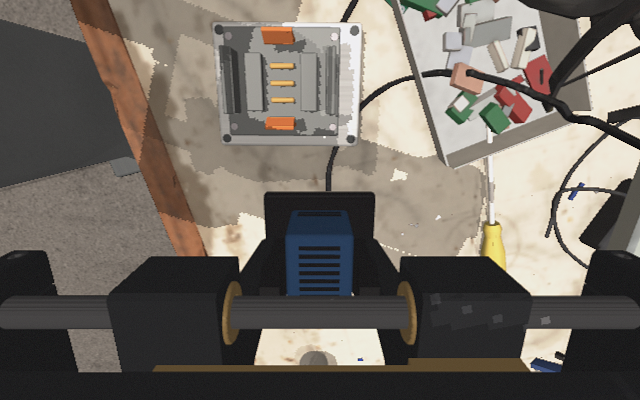

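Run:
```python
from h import *
W=eyes.get_image("wrist")
import pickle;pickle.dump((dict(W),r.sense()),open("w3.pkl","wb"))
cv2.imwrite("pics/w3c.png",cv2.resize(W["frame"][15:155,205:370,::-1],None,fx=4,fy=4,interpolation=cv2.INTER_CUBIC))
cv2.imwrite("pics/w3m.png",cv2.resize(W["frame"][180:310,250:390,::-1],None,fx=4,fy=4,interpolation=cv2.INTER_CUBIC))
```

```text
(no output)
```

View pics/w3c.png

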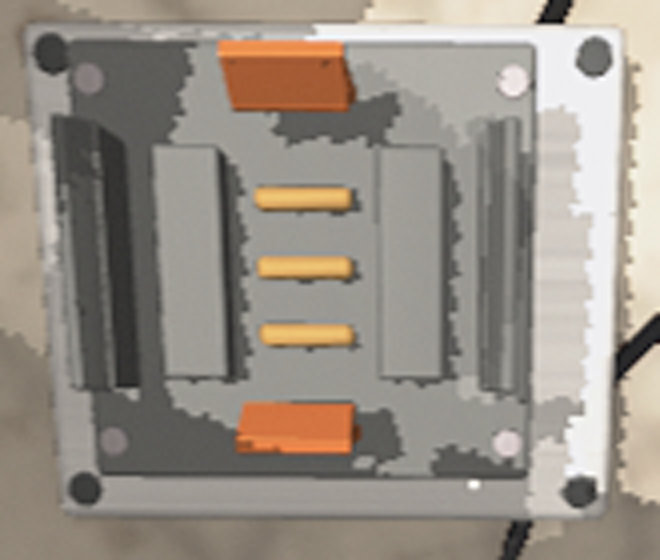

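View pics/w3m.png

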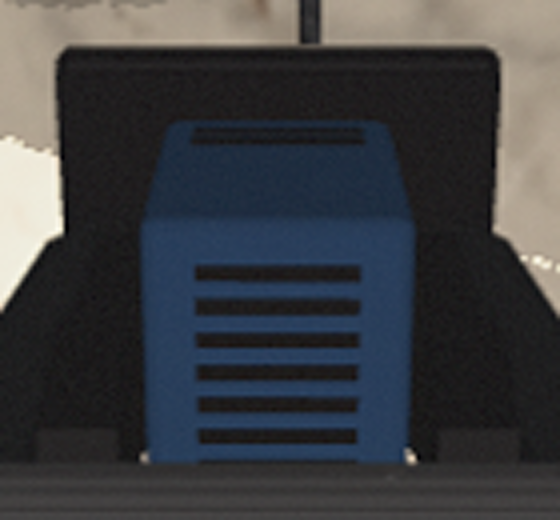

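Run:
```python
from h import *
import pickle
W,s=pickle.load(open("w3.pkl","rb"))
g=lambda x,y,x0=205,y0=15:(x0+(x+.5)/4-.5,y0+(y+.5)/4-.5)
N=np.linalg.norm
def rep(name,q,z):
    C=np.array([onz(W,g(*p),z)[:2] for p in q]);d=C[1]-C[0]+C[2]-C[3]
    print(name,z,C.mean(0),"top",N(C[1]-C[0]),"bot",N(C[2]-C[3]),"L",N(C[0]-C[3]),"R",N(C[1]-C[2]),"yaw",np.arctan2(d[1],d[0]))
for z in (.055,.06,.065): rep("floor",((70,42),(532,42),(527,472),(100,475)),z)
for z in (.055,.06,.065): rep("pins",((88,79),(513,81),(507,443),(113,440)),z)
for z in (.07,.075,.08): rep("ledge",((153,146),(442,147),(443,378),(165,378)),z)
# module in hand
z0=s["tool_pos"][2]-.019
a=onz(W,g(60,50,250,180),z0+.005);b=onz(W,g(498,50,250,180),z0+.005)
e=(b-a)/N(b-a);n=np.array([-e[1],e[0],0]);c=(a+b)/2-.027*n
print("flange far edge",N(b-a),c,np.arctan2(e[1],e[0]),"tcp",s["tool_pos"])
zt=z0+.041
a=onz(W,g(142,219,250,180),zt);b=onz(W,g(414,221,250,180),zt);e=(b-a)/N(b-a);n=np.array([-e[1],e[0],0]);print("block",N(b-a),(a+b)/2-.018*n,np.arctan2(e[1],e[0]))
y=Ro.from_quat(s["eef_rot"]).as_matrix();print("tool y,z",y[:,1],y[:,2])
```

```text
floor 0.055 [ 0.5216 -0.105 ] top 0.08648116008009567 bot 0.08757799148496336 L 0.07960709024806713 R 0.0789570381483145 yaw -0.24919119232741574
floor 0.06 [ 0.5221 -0.1055] top 0.08482617340082971 bot 0.0859020147847173 L 0.07808365238236713 R 0.07744604030498384 yaw -0.2491911923274158
floor 0.065 [ 0.5225 -0.106 ] top 0.08317118672156368 bot 0.08422603808447125 L 0.07656021451666713 R 0.07593504246165314 yaw -0.24919119232741552
pins 0.055 [ 0.5212 -0.105 ] top 0.08015924300097967 bot 0.08020480785311651 L 0.06635249413568686 R 0.06657367470607749 yaw -0.25849816839650974
pins 0.06 [ 0.5217 -0.1055] top 0.07862523860899656 bot 0.07866993148828673 L 0.0650827089728961 R 0.06529965681910298 yaw -0.25849816839650946
pins 0.065 [ 0.5222 -0.1059] top 0.0770912342170133 bot 0.07713505512345692 L 0.06381292381010531 R 0.06402563893212845 yaw -0.25849816839650963
ledge 0.07 [ 0.5219 -0.1058] top 0.05208575697891195 bot 0.052620838225826375 L 0.04020128470415904 R 0.04001957119763292 yaw -0.2542394968748113
ledge 0.075 [ 0.5224 -0.1063] top 0.05102828332416768 bot 0.0515525010576271 L 0.03938509613501276 R 0.03920707187593177 yaw -0.2542394968748112
ledge 0.08 [ 0.5229 -0.1068] top 0.049970809669423515 bot 0.050484163889427724 L 0.03856890756586646 R 0.038394572554230656 yaw -0.2542394968748116
flange far edge 0.05832269788350003 [ 0.5281 -0.1993  0.1554] -0.25210147435117986 tcp [ 0.5278 -0.2009  0.1694]
block 0.02927482279737139 [ 0.5278 -0.1994  0.1914] -0.2597854136321329
tool y,z [ 0.968  -0.2511 -0.0007] [-0.2511 -0.968   0.0002]
```

Run:
```python
from h import *
print(row((.522,-.107,.125),-.255), r.sense()["tool_pos"])
```

```text
(array([ 4.4417, -2.915 , -8.9411]), array([0.0012, 0.0002, 0.0007])) [ 0.5278 -0.2009  0.1694]
```

>>> step_arm --pt "0 -1.5 -4.5 0 0 0" --pt "0 -2.5 -8 0 0 0" --pt "1 -2.9 -8.95 0 0 0" --pt "3.5 -2.9 -8.95 0 0 0" --pt "4.4 -2.9 -8.95 0 0 0"

```text
time_s: 5.22
tool_pos: [0.5219, -0.1079, 0.1237]
eef_rot: [-0.559, -0.433, 0.56, -0.432]
contact_force: [0.2, -0.6, -1.7]
grip_width: 0.338
```

>>> step_arm --pt "0 0 0 0 0 0"

```text
time_s: 5.35
tool_pos: [0.522, -0.1088, 0.1231]
eef_rot: [-0.559, -0.433, 0.56, -0.431]
contact_force: [-0.0, 0.0, -1.4]
grip_width: 0.334
```

Run:
```python
from h import *
for i in range(4):
    S=eyes.get_image("side" if i<3 else "top");s=r.sense();print(s["tool_pos"],s["contact_force"],s["time_s"],s["grip_width"])
    if i==0: cv2.imwrite("pics/s4.png",cv2.resize(S["frame"][110:240,260:400,::-1],None,fx=4.5,fy=4.5))
W=eyes.get_image("wrist");cv2.imwrite("pics/w4.png",W["frame"][:,:,::-1])
print(row((.522,-.107,.125),-.255))
```

```text
[ 0.5222 -0.1088  0.1235] [-0.1355  0.1949 -1.2368] 5.4 0.3338868924923593
[ 0.5223 -0.1087  0.1239] [ 0.4581  0.8142 -0.692 ] 5.45 0.33286051441358033
[ 0.5223 -0.1085  0.1241] [-0.1811 -0.5477  0.0727] 5.5 0.33983289737580497
[ 0.5223 -0.1084  0.1242] [ 0.2853  0.4093 -1.7681] 5.55 0.33666561856125715
(array([-0.0762, -0.0537, -0.1139]), array([0.0003, 0.0003, 0.0019]))
```

View pics/s4.png

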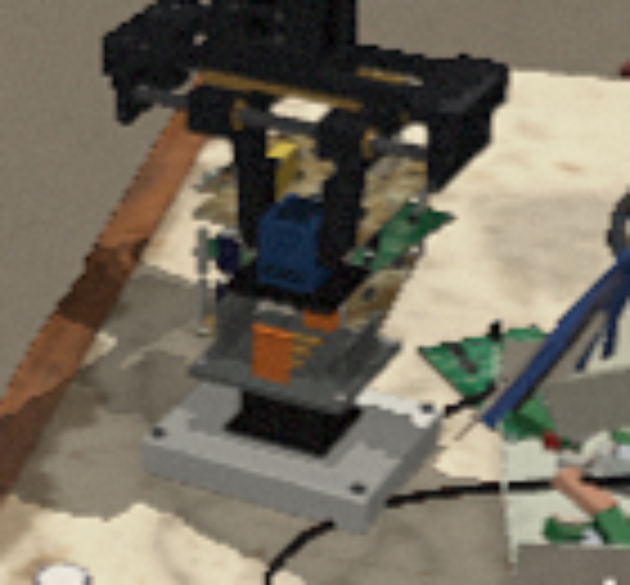

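View pics/w4.png

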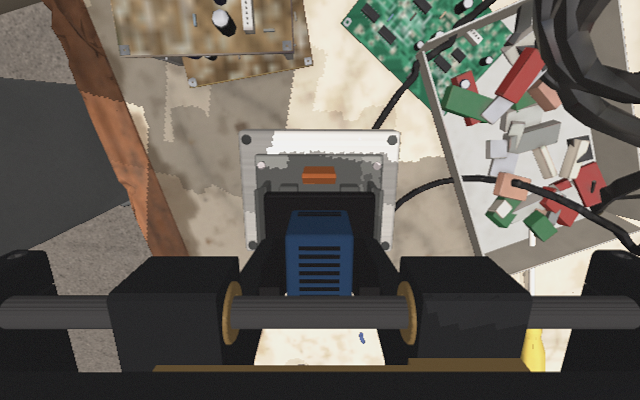

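>>> step_arm --pt "0 -0.03 -0.12 0 0 0" --pt "0.4 -0.03 -0.12 0 0 0" --pt "0.8 -0.03 -0.12 0 0 0" --pt "1.0 -0.03 -0.12 0 0 0" --pt "1.0 -0.03 -0.12 0 0 0"

```text
time_s: 6.22
tool_pos: [0.5222, -0.1069, 0.114]
eef_rot: [-0.559, -0.433, 0.56, -0.432]
contact_force: [0.3, -0.3, -1.1]
grip_width: 0.338
```

Run:
```python
from h import *
eyes.get_image("side")
s=r.sense();print(s["tool_pos"],s["contact_force"],s["time_s"],row((.522,-.107,.11),-.255))
```

```text
[ 0.5222 -0.107   0.1142] [-0.6091  0.273  -1.2201] 6.275 (array([ 0.4162, -0.0195,  0.0049]), array([0.0003, 0.0003, 0.0021]))
```

Good. I'll press down in small steps and read the force after each one.

>>> step_arm --pt "0.1 0 0 0 0 0" --pt "0.2 0 0 0 0 0" --pt "0.3 0 0 0 0 0" --pt "0.4 0 0 0 0 0"

```text
time_s: 6.78
tool_pos: [0.5222, -0.107, 0.1101]
eef_rot: [-0.559, -0.433, 0.56, -0.432]
contact_force: [-0.2, 0.3, -0.6]
grip_width: 0.336
```

>>> step_arm --pt "0.1 0 0 0 0 0" --pt "0.2 0 0 0 0 0"

```text
time_s: 7.02
tool_pos: [0.5222, -0.107, 0.1081]
eef_rot: [-0.559, -0.433, 0.56, -0.432]
contact_force: [-0.3, -0.4, -0.6]
grip_width: 0.337
```

>>> step_arm --pt "0.1 0 0 0 0 0" --pt "0.2 0 0 0 0 0"

```text
time_s: 7.28
tool_pos: [0.5222, -0.107, 0.1059]
eef_rot: [-0.559, -0.433, 0.56, -0.432]
contact_force: [-0.3, 0.3, -0.7]
grip_width: 0.342
```

>>> step_arm --pt "0.1 0 0 0 0 0" --pt "0.15 0 0 0 0 0"

```text
time_s: 7.52
tool_pos: [0.5222, -0.1071, 0.1044]
eef_rot: [-0.559, -0.433, 0.56, -0.432]
contact_force: [0.1, -0.8, -0.3]
grip_width: 0.334
```

>>> step_arm --pt "0.1 0 0 0 0 0" --pt "0.15 0 0 0 0 0"

```text
time_s: 7.78
tool_pos: [0.5224, -0.1071, 0.1032]
eef_rot: [-0.559, -0.433, 0.56, -0.432]
contact_force: [-0.0, -0.4, 3.4]
grip_width: 0.338
```

>>> step_arm --pt "0.1 0 0 0 0 0" --pt "0.15 0 0 0 0 0"

```text
time_s: 8.02
tool_pos: [0.5226, -0.1072, 0.1019]
eef_rot: [-0.559, -0.432, 0.56, -0.432]
contact_force: [0.1, 0.6, 3.1]
grip_width: 0.334
```

>>> step_arm --pt "0.08 0 0 0 0 0" --pt "0.16 0 0 0 0 0"

```text
time_s: 8.28
tool_pos: [0.5226, -0.1072, 0.1004]
eef_rot: [-0.559, -0.432, 0.56, -0.432]
contact_force: [0.4, -0.0, 3.6]
grip_width: 0.332
```

>>> step_arm --pt "0.08 0 0 0 0 0" --pt "0.16 0 0 0 0 0"

```text
time_s: 8.52
tool_pos: [0.5226, -0.1072, 0.0987]
eef_rot: [-0.559, -0.432, 0.56, -0.432]
contact_force: [-0.7, -0.1, 5.0]
grip_width: 0.334
```

>>> step_arm --pt "0.08 0 0 0 0 0" --pt "0.16 0 0 0 0 0"

```text
time_s: 8.78
tool_pos: [0.5226, -0.1072, 0.097]
eef_rot: [-0.559, -0.432, 0.56, -0.432]
contact_force: [-0.8, -0.6, 4.7]
grip_width: 0.336
```

>>> step_arm --pt "0.08 0 0 0 0 0" --pt "0.16 0 0 0 0 0"

```text
time_s: 9.02
tool_pos: [0.5227, -0.1072, 0.0954]
eef_rot: [-0.559, -0.432, 0.56, -0.432]
contact_force: [-0.8, -0.1, 3.7]
grip_width: 0.338
```

>>> step_arm --pt "0.08 0 0 0 0 0" --pt "0.16 0 0 0 0 0"

```text
time_s: 9.28
tool_pos: [0.5226, -0.1072, 0.0937]
eef_rot: [-0.559, -0.432, 0.56, -0.432]
contact_force: [-0.1, 0.4, 3.9]
grip_width: 0.334
```

>>> step_arm --pt "0.08 0 0 0 0 0" --pt "0.16 0 0 0 0 0"

```text
time_s: 9.52
tool_pos: [0.5226, -0.1072, 0.0921]
eef_rot: [-0.559, -0.432, 0.56, -0.432]
contact_force: [-0.8, -0.3, 3.4]
grip_width: 0.337
```

>>> step_arm --pt "0.08 0 0 0 0 0" --pt "0.16 0 0 0 0 0"

```text
time_s: 9.78
tool_pos: [0.5226, -0.1072, 0.0904]
eef_rot: [-0.559, -0.432, 0.56, -0.432]
contact_force: [-0.9, -0.0, 4.4]
grip_width: 0.34
```

>>> step_arm --pt "0.08 0 0 0 0 0" --pt "0.16 0 0 0 0 0"

```text
time_s: 10.02
tool_pos: [0.5226, -0.1072, 0.0887]
eef_rot: [-0.559, -0.432, 0.56, -0.432]
contact_force: [-0.4, 0.9, 3.5]
grip_width: 0.335
```

>>> step_arm --pt "0.08 0 0 0 0 0" --pt "0.16 0 0 0 0 0"

```text
time_s: 10.28
tool_pos: [0.5226, -0.1072, 0.0871]
eef_rot: [-0.559, -0.432, 0.56, -0.432]
contact_force: [0.2, 0.1, 3.8]
grip_width: 0.335
```

Run:
```python
from h import *
S=eyes.get_image("side");cv2.imwrite("pics/s5.png",cv2.resize(S["frame"][110:240,260:400,::-1],None,fx=4.5,fy=4.5))
```

```text
(no output)
```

View pics/s5.png

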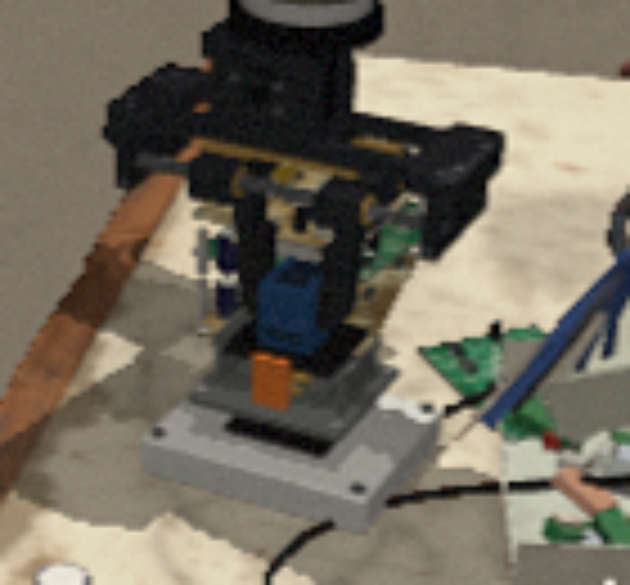

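The carrier is sinking, and the flange still sits on the hook slopes. I'll carry on.

>>> step_arm --pt "0.08 0 0 0 0 0" --pt "0.16 0 0 0 0 0"

```text
time_s: 10.58
tool_pos: [0.5227, -0.1072, 0.0854]
eef_rot: [-0.559, -0.432, 0.56, -0.432]
contact_force: [-1.0, -0.9, 3.9]
grip_width: 0.335
```

>>> step_arm --pt "0.08 0 0 0 0 0" --pt "0.16 0 0 0 0 0"

```text
time_s: 10.82
tool_pos: [0.5226, -0.1072, 0.0837]
eef_rot: [-0.559, -0.432, 0.56, -0.432]
contact_force: [-0.8, 0.0, 2.9]
grip_width: 0.337
```

>>> step_arm --pt "0.08 0 0 0 0 0" --pt "0.16 0 0 0 0 0"

```text
time_s: 11.08
tool_pos: [0.5227, -0.1072, 0.082]
eef_rot: [-0.559, -0.432, 0.56, -0.432]
contact_force: [-0.7, 0.3, 3.7]
grip_width: 0.337
```

>>> step_arm --pt "0.08 0 0 0 0 0" --pt "0.16 0 0 0 0 0"

```text
time_s: 11.32
tool_pos: [0.5227, -0.1073, 0.0804]
eef_rot: [-0.559, -0.432, 0.56, -0.432]
contact_force: [0.6, -0.6, 4.7]
grip_width: 0.334
```

>>> step_arm --pt "0.08 0 0 0 0 0" --pt "0.16 0 0 0 0 0"

```text
time_s: 11.58
tool_pos: [0.5229, -0.1074, 0.0791]
eef_rot: [-0.559, -0.432, 0.56, -0.433]
contact_force: [-1.0, -0.4, 7.6]
grip_width: 0.337
```

>>> step_arm --pt "0.08 0 0 0 0 0" --pt "0.16 0 0 0 0 0"

```text
time_s: 11.82
tool_pos: [0.5232, -0.1075, 0.0781]
eef_rot: [0.56, 0.432, -0.559, 0.433]
contact_force: [-1.3, 0.1, 9.5]
grip_width: 0.334
```

>>> step_arm --pt "0.07 0 0 0 0 0" --pt "0.14 0 0 0 0 0"

```text
time_s: 12.08
tool_pos: [0.5235, -0.1076, 0.077]
eef_rot: [0.56, 0.431, -0.559, 0.433]
contact_force: [0.5, -0.1, 3.3]
grip_width: 0.343
```

>>> step_arm --pt "0.07 0 0 0 0 0" --pt "0.14 0 0 0 0 0"

```text
time_s: 12.32
tool_pos: [0.5235, -0.1076, 0.0754]
eef_rot: [0.56, 0.431, -0.559, 0.433]
contact_force: [0.1, 0.4, 3.0]
grip_width: 0.335
```

Run:
```python
from h import *
S=eyes.get_image("side");cv2.imwrite("pics/s6.png",cv2.resize(S["frame"][150:220,295:365,::-1],None,fx=8,fy=8,interpolation=cv2.INTER_CUBIC))
s=r.sense();print(s["tool_pos"],s["contact_force"],s["torque"],Ro.from_quat(s["eef_rot"]).as_matrix())
```

```text
[ 0.5235 -0.1076  0.0754] [ 1.2232 -1.3373  1.4434] [-0.0215 -0.1138  0.0011] [[ 0.0023  0.9677 -0.2521]
 [-0.0016 -0.2521 -0.9677]
 [-1.      0.0026  0.001 ]]
```

View pics/s6.png

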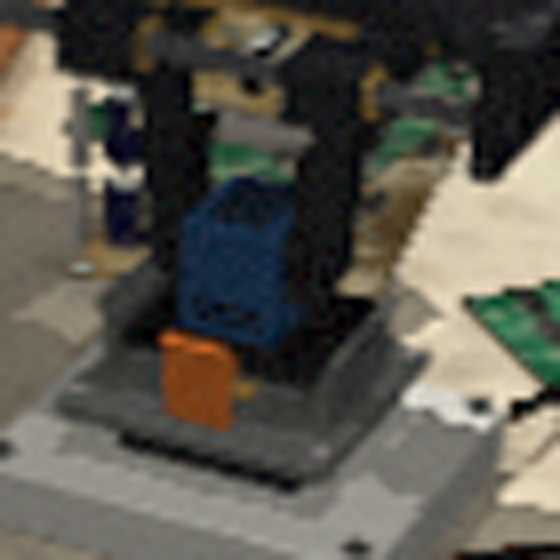

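>>> step_arm --pt "0.07 0 0 0 0 0" --pt "0.14 0 0 0 0 0"

```text
time_s: 12.62
tool_pos: [0.523, -0.1073, 0.0732]
eef_rot: [-0.559, -0.432, 0.559, -0.433]
contact_force: [-0.0, -0.6, -5.0]
grip_width: 0.336
```

>>> step_arm --pt "0.07 0 0 0 0 0" --pt "0.14 0 0 0 0 0"

```text
time_s: 12.88
tool_pos: [0.5229, -0.1073, 0.0716]
eef_rot: [-0.559, -0.432, 0.56, -0.433]
contact_force: [-0.3, -0.6, 0.0]
grip_width: 0.334
```

>>> step_arm --pt "0.05 0 0 0 0 0" --pt "0.1 0 0 0 0 0"

```text
time_s: 13.12
tool_pos: [0.5229, -0.1073, 0.0707]
eef_rot: [-0.559, -0.432, 0.56, -0.433]
contact_force: [0.1, 0.9, -1.2]
grip_width: 0.339
```

>>> step_arm --pt "0.04 0 0 0 0 0" --pt "0.08 0 0 0 0 0"

```text
time_s: 13.38
tool_pos: [0.5229, -0.1074, 0.07]
eef_rot: [-0.559, -0.432, 0.56, -0.433]
contact_force: [-0.7, -0.2, 1.8]
grip_width: 0.335
```

>>> step_arm --pt "0.04 0 0 0 0 0" --pt "0.08 0 0 0 0 0"

```text
time_s: 13.62
tool_pos: [0.523, -0.1074, 0.0696]
eef_rot: [-0.559, -0.432, 0.559, -0.433]
contact_force: [-2.3, 0.4, 6.7]
grip_width: 0.339
```

Run:
```python
from h import *
S=eyes.get_image("side");cv2.imwrite("pics/s7.png",cv2.resize(S["frame"][150:220,295:365,::-1],None,fx=8,fy=8,interpolation=cv2.INTER_CUBIC))
s=r.sense();print(s["tool_pos"],s["contact_force"],s["torque"],s["time_s"])
```

```text
[ 0.523  -0.1074  0.0696] [-2.383   0.6601  6.179 ] [0.1229 0.4152 0.0222] 13.675
```

View pics/s7.png

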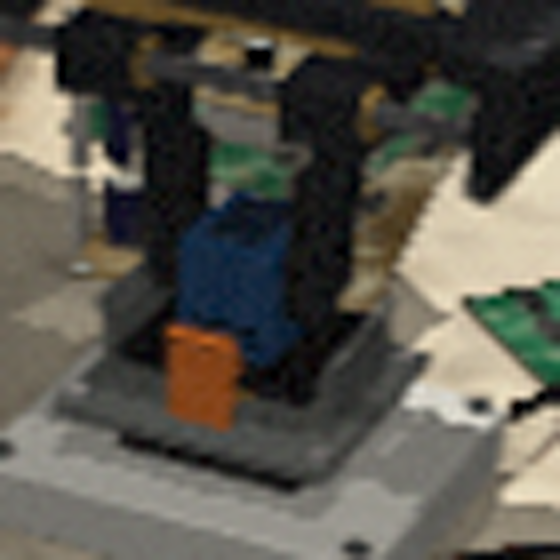

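>>> step_arm --pt "0.04 0 0 0 0 0" --pt "0.08 0 0 0 0 0"

```text
time_s: 13.92
tool_pos: [0.523, -0.1074, 0.0694]
eef_rot: [0.559, 0.432, -0.559, 0.433]
contact_force: [-2.7, 0.9, 8.8]
grip_width: 0.337
```

Run:
```python
from h import *
W=eyes.get_image("wrist");cv2.imwrite("pics/w7.png",cv2.resize(W["frame"][140:310,220:420,::-1],None,fx=3.5,fy=3.5,interpolation=cv2.INTER_CUBIC))
s=r.sense();print(s["tool_pos"],s["contact_force"],s["torque"],s["time_s"])
```

```text
[ 0.523  -0.1074  0.0694] [-1.8989 -0.7091  8.4044] [ 0.1717  0.5776 -0.0044] 13.975
```

View pics/w7.png

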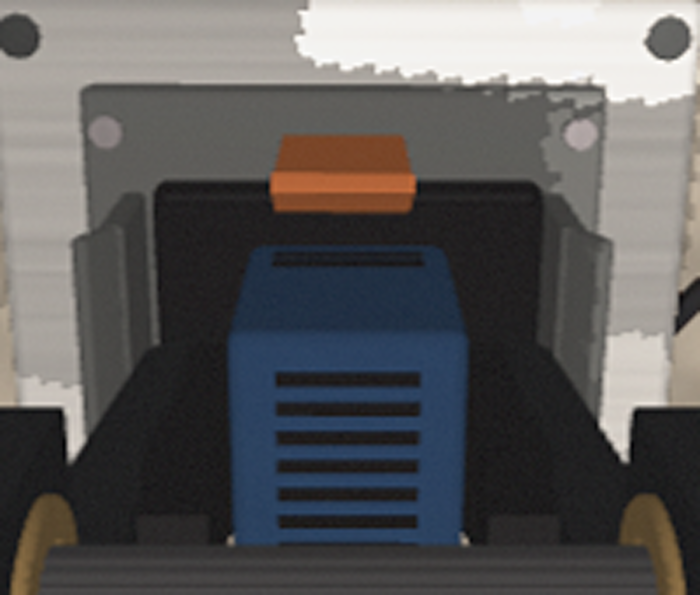

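>>> step_arm --pt "0 0 0 0 0 0" --pt "0 0 0 0 0 0" --pt "0 0 0 0 0 0" --jaw -0.1

```text
time_s: 14.35
tool_pos: [0.523, -0.1074, 0.0693]
eef_rot: [0.559, 0.432, -0.559, 0.433]
contact_force: [0.3, 0.1, 1.5]
grip_width: 0.449
```

Run:
```python
from h import *
W=eyes.get_image("wrist");cv2.imwrite("pics/w8.png",cv2.resize(W["frame"][140:310,220:420,::-1],None,fx=3.5,fy=3.5,interpolation=cv2.INTER_CUBIC))
s=r.sense();print(s["tool_pos"],s["contact_force"],s["torque"],s["grip_width"])
```

```text
[ 0.523  -0.1074  0.0693] [0.1898 0.2457 0.2184] [-0.0563 -0.0954  0.0236] 0.4482262501591657
```

View pics/w8.png

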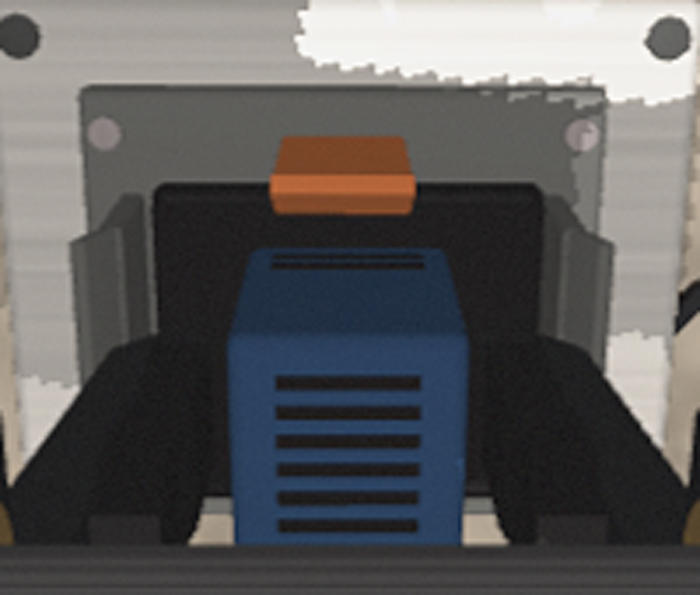

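Released, with no residual force. I'll draw straight up, then move back for a clear view.

>>> step_arm --pt "-0.8 0 0 0 0 0" --pt "-2 0 0 0 0 0" --pt "-4.5 0 0 0 0 0" --pt "-8 0 0 0 0 0" --pt "-10 0 0 0 0 0"

```text
time_s: 15.02
tool_pos: [0.5232, -0.1074, 0.1719]
eef_rot: [0.56, 0.431, -0.559, 0.434]
contact_force: [-0.7, -0.2, -0.6]
grip_width: 0.449
```

>>> step_arm --pt "0 0.5 4 0 0 0" --pt "0 1 8 0 0 0" --pt "0 1 9 0 0 0" --pt "0 1 9 0 0 0"

```text
time_s: 15.52
tool_pos: [0.5101, -0.1969, 0.1724]
eef_rot: [0.56, 0.431, -0.559, 0.434]
contact_force: [-0.0, 1.2, -0.4]
grip_width: 0.452
```

Run:
```python
from h import *
import pickle
W=eyes.get_image("wrist");S=eyes.get_image("side");T=eyes.get_image("top")
pickle.dump((dict(W),r.sense(),dict(S)),open("w9.pkl","wb"))
cv2.imwrite("pics/w9.png",W["frame"][:,:,::-1])
cv2.imwrite("pics/s9.png",cv2.resize(S["frame"][140:220,285:365,::-1],None,fx=7,fy=7,interpolation=cv2.INTER_CUBIC))
s=r.sense();print(s["tool_pos"],s["contact_force"],s["time_s"],s["grip_width"])
```

```text
[ 0.5104 -0.1959  0.1723] [ 0.1406  0.387  -0.8632] 15.675 0.4470732524122234
```

View pics/w9.png

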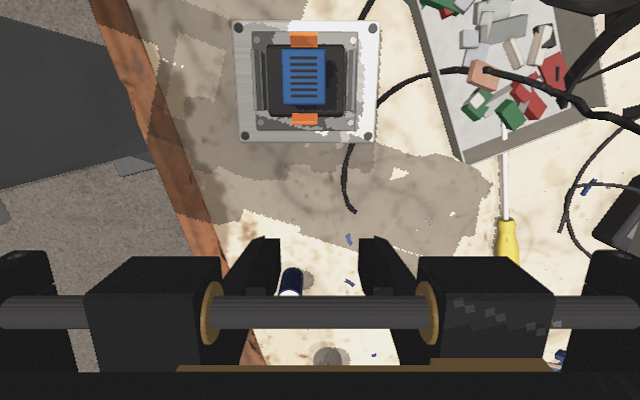

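View pics/s9.png

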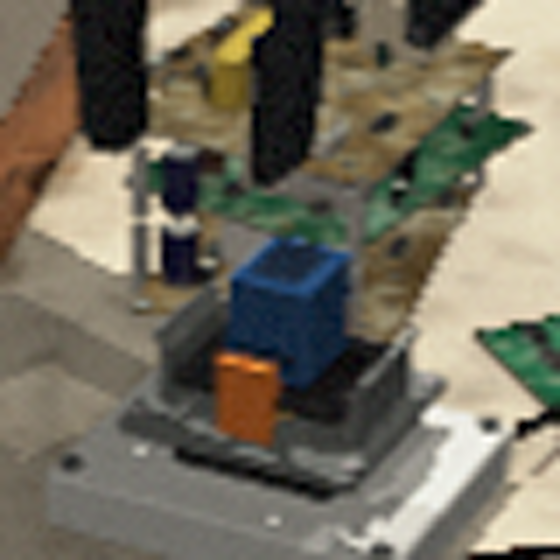

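Run:
```python
import pickle,cv2
W,s,S=pickle.load(open("w9.pkl","rb"))
cv2.imwrite("pics/w9z.png",cv2.resize(W["frame"][18:140,232:382,::-1],None,fx=5,fy=4.9,interpolation=cv2.INTER_CUBIC))
```

```text
(no output)
```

View pics/w9z.png

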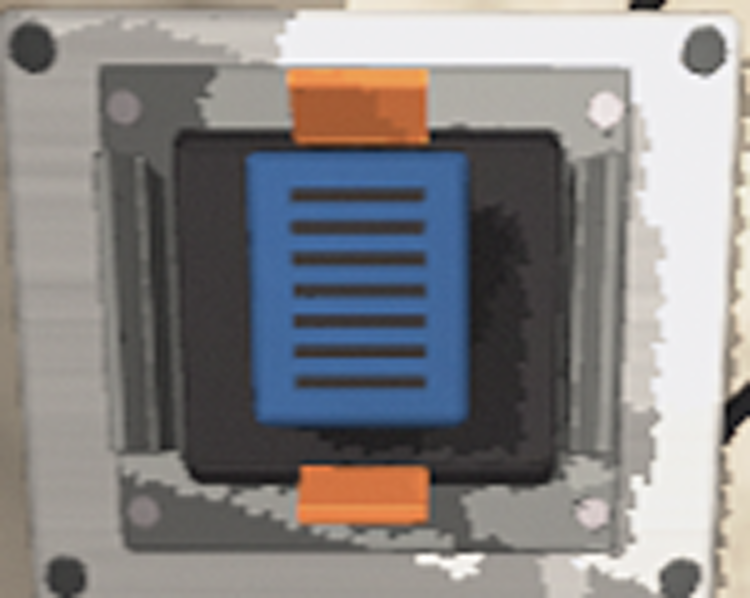

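Run:
```python
from h import *
import pickle
W,s,S=pickle.load(open("w9.pkl","rb"))
g=lambda x,y:(232+(x+.5)/5-.5,18+(y+.5)/4.9-.5)
N=np.linalg.norm
def rep(name,q,z):
    C=np.array([onz(W,g(*p),z)[:2] for p in q]);d=C[1]-C[0]+C[2]-C[3]
    print(name,z,C.mean(0),"t",N(C[1]-C[0]),"b",N(C[2]-C[3]),"L",N(C[0]-C[3]),"R",N(C[1]-C[2]),"yaw",np.arctan2(d[1],d[0]))
for z in (.03,.035,.04): rep("pins",((123,107),(604,109),(592,511),(144,511)),z)
for z in (.088,.092): rep("top",((246,153),(468,153),(468,423),(257,423)),z)
for z in (.052,.056): rep("flange",((175,130),(560,130),(555,483),(190,483)),z)
T=eyes.get_image("top")
for n,uv in (("cap",(343,239)),("pot",(401,234))): print(T["frame"][uv[1],uv[0]])
cv2.imwrite("pics/t9.png",T["frame"][:,:,::-1])
```

```text
pins 0.03 [ 0.5219 -0.1049] t 0.08060972440591646 b 0.08051346910154636 L 0.06713294635906449 R 0.0668952690222842 yaw -0.2567002494012243
pins 0.035 [ 0.522  -0.1052] t 0.07921625912549853 b 0.07912166774475146 L 0.06597244828500515 R 0.06573887957307364 yaw -0.25670024940122416
pins 0.04 [ 0.5221 -0.1056] t 0.07782279384508048 b 0.07772986638795666 L 0.06481195021094578 R 0.06458249012386302 yaw -0.2567002494012243
top 0.088 [ 0.5231 -0.1059] t 0.029970243266259366 b 0.029844429762383152 L 0.0355967338116564 R 0.03561368667806712 yaw -0.2547186353769149
top 0.092 [ 0.5232 -0.1062] t 0.029451821023076804 b 0.02932818382849263 L 0.03498098510289021 R 0.034997644720328756 yaw -0.2547186353769148
flange 0.052 [ 0.5232 -0.106 ] t 0.05983784455695363 b 0.060305883872673015 L 0.05414025351946874 R 0.05418854516787159 yaw -0.2547668211373412
flange 0.056 [ 0.5232 -0.1063] t 0.058942209071254685 b 0.05940324291037372 L 0.05332989792234123 R 0.05337746675537041 yaw -0.2547668211373412
[157 163 164]
[159 146 118]
```

View pics/t9.png

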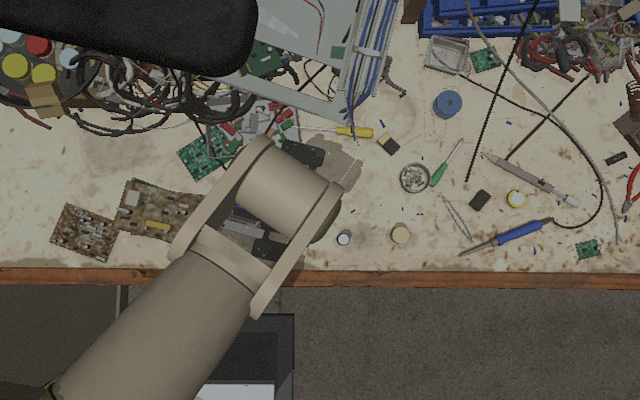

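Run:
```python
from bench import r,order
print(order.hand_in(), r.sense()["time_s"])
```

```text
the job is handed in; nothing more can be done
the job is handed in; nothing more can be done
```

I gripped the module across its 30 mm, carried it over the carrier and pressed it straight down. I then released it, drew back and handed in with no verdict reported; the last clock reading before that was 15.7 s, of the 40 s allowed.

- **Pressing:** The flange met the hooks and the carrier sank about 24 mm at roughly 3–5 N. The highest reading while pressing was 9.5 N, or about 11 N allowing for the module's weight, against the 20 N limit. The force then dropped away as the hooks clicked, and rose again to about 9 N at the ledges.
- **Force readings:** I read the force at the end of each small step, so short peaks between steps would not show. As the hooks gave way there was one reading of −5 N, which I took as the module snapping down.
- **Final wrist view:** Both orange hook noses lie over the flange edges. The module sits about 1.2 mm from the carrier's centre, and its yaw differs by about 0.002 rad. The centres of the block top and the flange coincide, so it looks level.
- **Seat height:** Estimates from image sizes put the flange underside at about 47 mm and the ledges at about 48 mm above the bench. That agrees with full seating, but only to 2–3 mm. The tool height at ledge contact suggested about 51 mm, so I relied on the force rise and the hook overlap.
- **Other checks:** The gripper was open and clear of everything. The capacitor and flux pot look unmoved in the top view.

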